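Shut the sample drawer and lock it

TASK

Both drawers of the small sample cabinet have been left open. With the fingertips, gently push the drawer that holds the vial rack fully shut, and after that push the black lock knob on top of the cabinet along its track all the way to that drawer's end. Leave the drawer with the tape roll open as it is; do not pick anything up, and do not disturb the flask on the cabinet or the timer and beaker beside it.

Things in the scene. Friction and masses are not known exactly. Their poses are not given: they have to be found in the camera images.
- cabinet: Low white bench cabinet, 260 (x) x 280 (y) x 85 mm high, fixed to the worktop; origin at the centre of its underside; its open front is the plane x = -130 mm of its own frame, its +x points into the cabinet (away from the robot), +y to its left drawer. It has two drawers side by side with blue fronts.
- left_drawer_face (a point): Mid-width point of the outer face of the left (cabinet +y) drawer's blue front, 42 mm above the worktop; moves with the drawer. The front is a flat upright plate 136 mm wide, 8 mm thick, from 8 to 74 mm above the worktop (62 mm in a 36 mm wide thumb notch at the middle). Shut, the face lies 138 mm in front of the cabinet's origin, 69 mm to its side.
- right_drawer_face (a point): The same point on the right (cabinet -y) drawer's front.
- left_drawer (a joint): Opening of the left drawer in m: 0 shut (hard stop), 0.15 fully out; it starts 0.095 to 0.13 open. Pushed along the cabinet's +x it closes; it stays where it is left; about 1.5 N of friction plus 8 N per m/s.
- right_drawer (a joint): Opening of the right drawer, in the same way.
- lock_knob (a point): Centre of the top of the black lock knob, 112 mm above the worktop; the knob is 18 (cabinet x) x 22 (cabinet y) mm and stands in a low aluminium track (7 mm high at its end stops, 5 mm along its sides, red at both ends, green in the middle) that runs along the cabinet's y, 55 mm behind the open front.
- lock (a joint): Place of the lock knob along the track in m: 0 mid-track (unlocked), +0.05 hard stop at the left drawer's end (left locked), -0.05 at the right drawer's end (right locked). It starts within 0.012 of the middle and stays where it is left; about 1.5 N of friction.
- vial_rack: White vial rack with many small blue-capped vials in one of the two drawers, 76 x 175 x 36 mm, its long side (own y) roughly along the drawer, only partly seen in front of the cabinet; origin at the centre of its underside, on the drawer floor 13 mm above the worktop. The side of the cabinet on which it lies tells which drawer to shut.
- tape_roll: Roll of beige tape, 104 mm across, 25 mm high, lying flat in the other drawer; origin at the centre of its underside.
- flask: Small clear round flask, 60 mm across, 81 mm high, standing loose on the cabinet's top behind the lock track; origin at the centre of its underside.
- timer: White bench timer with coloured keys, 62 x 62 x 19 mm, on the worktop at the right of the cabinet's front; origin under its centre.
- beaker: Clear glass beaker, 72 mm across, 91 mm high, on the worktop at the cabinet's right; origin under its centre.
Mind the look-alikes: they are no part of the job. Leave any yellow look-alike of the vial_rack alone. Leave any brown look-alike of the flask alone.

How it is judged:
On the way, in this order (a step that is already met when the one before it is completed fails the run):
1. the drawer with the vial rack is pushed shut (within 4 mm) while the lock is still unlocked (within 25 mm of mid-track) (((y of vial_rack in the frame of cabinet above 0 m and value of joint left_drawer below 0.004 m) or (y of vial_rack in the frame of cabinet below 0 m and value of joint right_drawer below 0.004 m)) and value of joint lock between -0.025 and 0.025 m), for 0.2 s.
2. the lock knob is pushed to the end at that drawer (within 7 mm of the stop) (((y of vial_rack in the frame of cabinet above 0 m and value of joint lock above 0.043 m) or (y of vial_rack in the frame of cabinet below 0 m and value of joint lock below -0.043 m))), for 0.2 s.
At the end, for the whole second after the job is handed in: The drawer holding the vial rack is shut within 4 mm and the lock knob is within 7 mm of the stop at that drawer's end; the other drawer is within 15 mm of where it was; the rack lies flat on its drawer's floor, at rest; flask (upright), timer and beaker are within 20 mm of where they stood (((y of vial_rack in the frame of cabinet above 0 m and value of joint left_drawer below 0.004 m and value of joint lock above 0.043 m and distance of right_drawer_face from where it was at the start of the episode below 0.015 m) or (y of vial_rack in the frame of cabinet below 0 m and value of joint right_drawer below 0.004 m and value of joint lock below -0.043 m and distance of left_drawer_face from where it was at the start of the episode below 0.015 m)) and z of vial_rack in the frame of cabinet below 0.025 m and angle between vial_rack's own z axis and vertical below 0.1 rad and distance of each of flask, timer, beaker from where it was at the start of the episode below 0.02 m and angle between flask's own z axis and vertical below 0.15 rad and linear speed of vial_rack below 0.02 m/s); the robot touches nothing.
It fails at once if the vial rack or the tape roll is lifted out of its drawer (more than 25 mm) (z of any of vial_rack, tape_roll in the frame of cabinet above 0.038 m).
It fails at once if the drawer with the tape roll is moved by more than 20 mm ((y of vial_rack in the frame of cabinet above 0 m and distance of right_drawer_face from where it was at the start of the episode above 0.02 m) or (y of vial_rack in the frame of cabinet below 0 m and distance of left_drawer_face from where it was at the start of the episode above 0.02 m)).
It fails at once if the flask, timer or beaker is moved by more than 30 mm or lifted, or the flask or beaker tipped (distance of any of flask, timer, beaker from where it was at the start of the episode above 0.03 m or angle between any of flask, beaker's own z axis and vertical above 0.4 rad).
It fails at once if the arm presses on the cabinet, its drawers or its lock with more than 40 N (contact force between any of the arm, the fingers and cabinet above 40 N).
It fails at once if a drawer is slammed (closing faster than 0.3 m/s) (velocity of joint any of left_drawer, right_drawer below -0.3 m/s).
It also fails if it takes over 45 s, if anything falls off the work surface, if the arm or the gripper's body presses on something with over 40 N, if the wrist force passes 120 N, or if a joint passes its speed limit or range.

ROBOT

A 6-joint arm with a two-finger parallel gripper is mounted at the origin on a cart in front of the work surface, level with it; the furniture and walls round the work are solid. World frame = base frame: x ahead of the robot, y to its left, z up, the work surface at z = 0. Lengths are in m, angles in rad, forces in N, time in s.
With the tool pointing down it reaches from about 0.25 to 0.725 m from the base axis. Payload 4 kg.
Tool frame: the origin (TCP) lies on the centre line of the jaws, within the pads' length; the fingertips stand 17 mm ahead of it and the grasp point (between the pads) lies 2 mm behind it; z points along the fingers, y is the line along which they close (so a half turn about z gives the same grasp; the last joint's range is limited). The gripper opens to 85 mm and grips with 20 to 120 N. Pads are 22 mm wide; open, the fingers measure 114 mm over their backs; the gripper's body (76 mm by 85 mm) begins 54 mm behind the grasp point. The pads swing forward as they close: fully open they stand 13 mm farther back than shut.
Start: joints at [1.149, 0.241, 0.005, 1.335, 0, 1.571], TCP at [0.205, 0.456, 0.248] pointing down, gripper open.
Joint ranges: [-2.72, 2.72], [-1.05, 1.87], [-1.09, 1.28], [-1.99, 2.15], [-1.42, 1.44], [-3.14, 3.14]. Speed limits (rad/s): [2.79, 2.79, 3.14, 3.14, 3.14, 3.14].

INTERFACE

Orientations are given as a unit quaternion [x, y, z, w].
In Python, from workcell import get_obs, imaging, order gives the robot as it stands.
- The arm moves only by the tool apply_moves, never from a script. Its argument "targets" is a list that holds one entry, the list of rows, each a list of 5 numbers: the shift along the world's x, y, z in units of 40 mm (1.0 is 40 mm), then the turn about the world's z in degrees, then the gripper command: -1 is shut, 1 is fully open, values between are in proportion. In form: [[[dx, dy, dz, turn, fingers], ...]]. A call has 1 to 8 rows; each row shifts and turns the commanded pose from where the row before left it; what a row does not reach is not made up. A row lasts 1/12 s, in which the tool goes at most 41.7 mm and 7.16 degrees, less where a joint would pass 70% of its speed; a pose out of reach is approached as far as the arm can. A call is refused whole if a number of a shift passes 1 or a number of a turn 7.16, either way. A call with a gripper value outside its range is refused whole. The fingers move at their own pace and stop on an object; the grip force is fixed at half the most. Time passes only in rows, so rows that do not move let the fingers close. It gives the time, the measured TCP pose, the force, the opening and the grip force at its end, in the units of the state.
- get_obs(): the state, without advancing time (a new reading comes with each control period).
- imaging.camera(name): name is "scene" or "top"; returns (picture, depth): 480x640x3 uint8, blue, green, red; 480x640 float32, m along the optical axis (not along the pixel's ray), 0 where there is no reading.
- imaging.get_calibration(name): a dict with "camera_matrix" (3x3 intrinsics, pixels), "eye" and "rotation" of the camera in the world. Camera axes: x right, y down, z forward; pixel columns grow to the right and rows downward; lengths in m; the calibration is good to about 2 mm. A picture is of the moment at which its call begins. get_calibration takes no time and is no camera call.
- order.job_done(): hands the job in; it is judged then, once.
The state is a dict: "clock": time; "joint_pos": joint angles; "joint_vel": joint speeds; "tau": joint torques, N m; "eef_pos": TCP position; "tool_rot": TCP orientation; "ft_force": force on the tool from outside, world axes, zero at the start; "ft_torque": the same for the moment, N m; "grip_width": finger opening in m; "grasp_force": force on a finger pad.
Only numpy, scipy, OpenCV 4.12 (cv2) and the standard library are available. Lean on these libraries where they do the work, as an engineer would, in place of code of your own. Each camera call takes 0.05 s, during which the arm holds its last target. There are 200 camera calls.

## Working session

There is one attempt and no reset: what is moved stays moved. The work goes in short steps, Python scripts to look and compute and a tool call to move; the robot and the scene stay as the last step left them, time stands still between calls to the robot, and variables do not carry over. Pictures are saved under pics/ and viewed, at most 10 in all, crops included, and the job is handed in when it is done.

Besides the shell and the picture viewer there is one more tool, called as name(argument=value, ...) on one line, values as JSON. apply_moves: Moves the arm, as the interface text tells. Its arguments: {"type":"object","properties":{"targets":{"type":"array","items":{"type":"array","items":{"type":"array","items":{"type":"number"}}}}},"required":["targets"]}

```bash
mkdir -p pics
python3 - <<'E'
from workcell import get_obs, imaging
import cv2,numpy as np
for n in("scene","top"):
    im,d=imaging.camera(n); cv2.imwrite(f"pics/{n}0.png",im); np.save(f"{n}0.npy",d)
    c=imaging.get_calibration(n); print(n,c)
o=get_obs(); print(o["clock"],o["eef_pos"],o["tool_rot"],o["grip_width"])
E
```

```text
scene {'camera_matrix': array([[557.46960407,   0.        , 321.34213805],
       [  0.        , 557.46960407, 235.12884941],
       [  0.        ,   0.        ,   1.        ]]), 'eye': array([-0.1605264 , -0.55473982,  1.09095813]), 'rotation': array([ 0.83664946, -0.37995799,  0.16923452, -0.35638362])}
top {'camera_matrix': array([[498.99331102,   0.        , 319.68516719],
       [  0.        , 498.99331102, 233.14436713],
       [  0.        ,   0.        ,   1.        ]]), 'eye': array([0.349486  , 0.13405081, 1.32286065]), 'rotation': array([-0.67065278,  0.73364713, -0.07986258,  0.07489128])}
0.1 [0.20449316 0.45568803 0.24749649] [ 2.09346778e-01  9.77840991e-01 -9.35464385e-04 -2.17215796e-04] 0.08542370519109199
```

View pics/scene0.png

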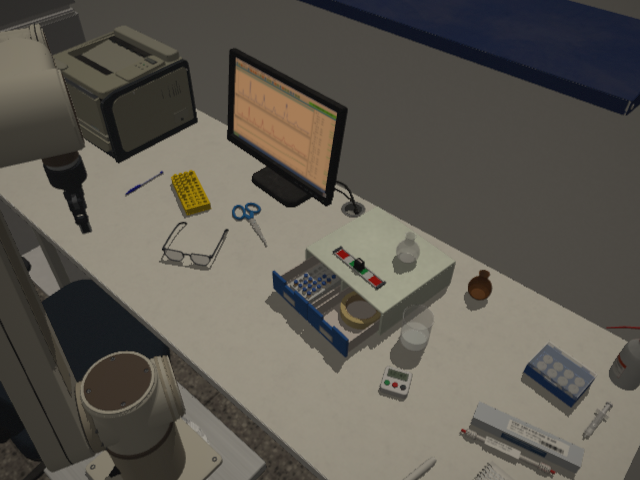

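View pics/top0.png

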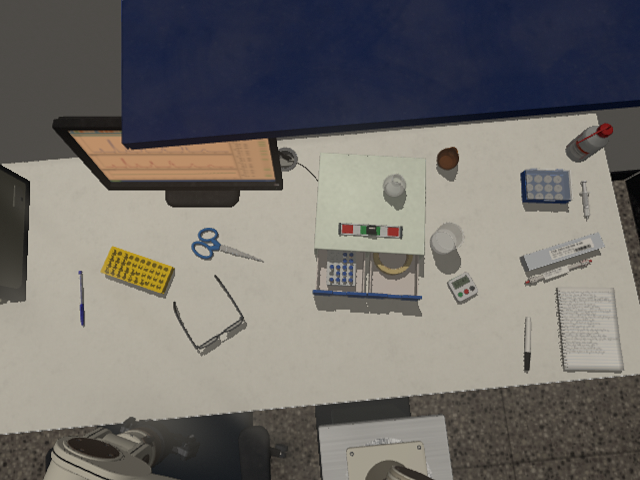

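The rack is at top (342,270), in the left (+y) drawer, and the tape roll is at (393,263), in the right one. The knob is at top (372,230) and the flask at (395,186). The look-alikes are a yellow rack at (138,270), a blue rack at (545,186) and a brown flask at (448,158), all outside the cabinet. Next I measure and confirm with one crop.

```bash
cat > h.py <<'E'
import cv2,numpy as np
from scipy.spatial.transform import Rotation as R
from workcell import imaging
def ray(n,uv,z):
    c=imaging.get_calibration(n);K=c["camera_matrix"];uv=np.atleast_2d(uv).astype(float)
    v=np.c_[uv,np.ones(len(uv))]@np.linalg.inv(K).T
    v=R.from_quat(c["rotation"]).apply(v);e=c["eye"]
    return e+v*((z-e[2])/v[:,2])[:,None]
def mask(im,lo,hi,box):
    m=cv2.inRange(cv2.cvtColor(im,cv2.COLOR_BGR2HSV),lo,hi);o=np.zeros_like(m)
    x0,y0,x1,y1=box;o[y0:y1,x0:x1]=m[y0:y1,x0:x1];return o
E
python3 - <<'E'
from h import *
t=cv2.imread("pics/top0.png");s=cv2.imread("pics/scene0.png")
cv2.imwrite("pics/crop.png",np.hstack([cv2.resize(t[145:310,305:485],(400,367),interpolation=2),cv2.resize(s[225:360,260:440],(400,367),interpolation=2)]))
# white cabinet top via depth height
d=np.load("top0.npy");c=imaging.get_calibration("top")
v,u=np.mgrid[:480,:640];p=np.c_[u.ravel(),v.ravel(),np.ones(u.size)]@np.linalg.inv(c["camera_matrix"]).T*d.reshape(-1,1)
P=(R.from_quat(c["rotation"]).apply(p)+c["eye"]).reshape(480,640,3)
z=P[...,2]
m=((abs(z-.085)<.008)&(u>300)&(u<440)&(v>140)&(v<260)).astype(np.uint8)
m=cv2.morphologyEx(m,cv2.MORPH_OPEN,np.ones((5,5)))
ys,xs=np.nonzero(m)
r=cv2.minAreaRect(np.c_[xs,ys].astype(np.float32));b=cv2.boxPoints(r);print("top rect",b.round(1),"\n",ray("top",b,.085).round(4),"z med",np.median(z[m>0]))
for n,im,bx in(("top",t,(300,285,430,310)),):
    b=mask(im,(100,120,40),(130,255,255),bx);cs=cv2.findContours(b,0,2)[0]
    for k in cs:
        if cv2.contourArea(k)>30:
            q=cv2.boxPoints(cv2.minAreaRect(k));print("blue",q.round(1),ray(n,q,.074).round(4).tolist(),[np.median(z[kk[1],kk[0]]) for kk in k[::20,0]][:5])
for n,im,bx in(("top",t,(330,215,415,245)),("scene",s,(325,240,395,295))):
  for nm,lo,hi in(("red",(0,130,80),(8,255,255)),("grn",(45,80,40),(85,255,255)),("blk",(0,0,0),(180,255,38))):
    b=mask(im,lo,hi,bx);k,l,st,ce=cv2.connectedComponentsWithStats(b)
    for i in range(1,k):
        if st[i,4]>8:print(n,nm,st[i].tolist(),ce[i].round(1),ray(n,ce[i],.112 if nm=="blk" else .09).round(4))
# flask & others height
for nm,(x0,y0,x1,y1) in dict(flask=(375,165,415,205),beaker=(427,217,462,262),timer=(445,270,480,305)).items():
    q=P[y0:y1,x0:x1].reshape(-1,3);q=q[(q[:,2]>(.1 if nm=="flask" else .012))&(q[:,2]<.3)];print(nm,len(q),q.min(0).round(3),q.max(0).round(3))
E
```

```text
top rect [[313.5 249.3]
 [318.8 152.3]
 [429.3 158.4]
 [423.9 255.3]] 
 [[ 0.5846  0.1321  0.085 ]
 [ 0.8424  0.0956  0.085 ]
 [ 0.7993 -0.1919  0.085 ]
 [ 0.5442 -0.1432  0.085 ]] z med 0.08426094759948888
blue [[367.8 295.7]
 [368.  292.8]
 [421.1 296. ]
 [420.9 299. ]] [[0.4572, 0.0073, 0.074], [0.4644, 0.0061, 0.074], [0.4445, -0.1247, 0.074], [0.4373, -0.1233, 0.074]] [np.float64(0.0715646615868395)]
blue [[332.9 293.9]
 [333.  291.4]
 [366.1 292.7]
 [366.  295.2]] [[0.4695, 0.0936, 0.074], [0.4757, 0.0927, 0.074], [0.465, 0.0109, 0.074], [0.4588, 0.0119, 0.074]] [np.float64(0.0630724532313911)]
top red [342, 225, 11, 8, 82] [347.4 228.5] [[0.6292 0.0419 0.09  ]]
top red [388, 228, 11, 8, 78] [392.8 231.3] [[ 0.6118 -0.0719  0.09  ]]
top grn [361, 226, 6, 8, 41] [363.1 229.6] [[0.6229 0.0026 0.09  ]]
top grn [376, 227, 4, 8, 30] [377.6 230.3] [[ 0.6177 -0.0339  0.09  ]]
scene red [337, 250, 12, 9, 63] [342.4 254. ] [[0.6279 0.0403 0.09  ]]
scene red [369, 276, 13, 10, 74] [374.8 280.4] [[ 0.6105 -0.0745  0.09  ]]
scene grn [349, 261, 6, 7, 20] [351.9 263.4] [[0.618  0.0019 0.09  ]]
scene grn [360, 268, 8, 6, 29] [363.7 270.8] [[ 0.6176 -0.0352  0.09  ]]
scene blk [354, 260, 11, 12, 86] [358.4 265.6] [[ 0.6057 -0.0266  0.112 ]]
flask 415 [ 0.695 -0.112  0.1  ] [ 0.752 -0.055  0.169]
beaker 789 [ 0.553 -0.247  0.012] [ 0.622 -0.178  0.096]
timer 498 [ 0.427 -0.286  0.012] [ 0.499 -0.211  0.025]
```

View pics/crop.png

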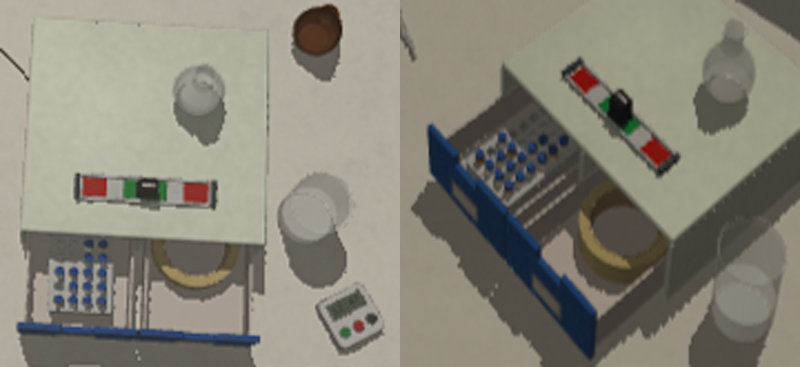

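The crop confirms it: the white rack with blue caps is in the left (+y) drawer, the tape roll is in the right, the knob is mid-track, and the clear flask is behind it. Cabinet yaw is about -8.7°. The origin is about (0.694, -0.027), and the left face is at about (0.467, 0.078), roughly 0.10 open. These agree with the given sizes. I'm moving to a point in front of the left drawer.

apply_moves(targets=[[[0.39,-0.66,0,1.9,-1],[0.39,-0.66,0,1.9,-1],[0.39,-0.66,0,1.9,-1],[0.39,-0.66,0,1.9,-1],[0.39,-0.66,0,1.9,-1],[0.39,-0.66,0,1.9,-1],[0.39,-0.66,0,1.9,-1],[0.39,-0.66,0,1.9,-1]]])

```text
clock: 0.77
eef_pos: [0.3297, 0.2434, 0.248]
tool_rot: [0.077, 0.997, -0.0, -0.0]
ft_force: [0.5, -0.2, 0.3]
grip_width: -0.0003
grasp_force: 0.0
```

apply_moves(targets=[[[0.39,-0.66,0,0,-1],[0.39,-0.66,0,0,-1],[0.39,-0.66,0,0,-1],[0.39,-0.66,0,0,-1],[0.39,-0.66,0,0,-1],[0.39,-0.66,0,0,-1],[0,0,0,0,-1],[0,0,0,0,-1]]])

```text
clock: 1.43
eef_pos: [0.4233, 0.0853, 0.2478]
tool_rot: [0.08, 0.997, -0.0, -0.001]
ft_force: [0.1, 0.6, 0.2]
grip_width: -0.0001
grasp_force: 0.0
```

Run:
```python
from h import *
from workcell import get_obs
o=get_obs();print(o["eef_pos"],R.from_quat(o["tool_rot"]).as_matrix().round(3).tolist(),o["grip_width"])
t=cv2.imread("pics/top0.png");yw=np.deg2rad(-8.7);C=np.array([.694,-.027]);X=np.array([np.cos(yw),np.sin(yw)]);Y=np.array([-X[1],X[0]])
f=lambda p:((p[:,:2]-C)@np.c_[X,Y]).round(4).tolist()
print("flat blue rect",f(ray("top",[[332.9,293.9],[367.8,295.7],[420.9,299]],.074)))
print("knob uv 371.5,230",f(ray("top",[[371.5,230]],.112)))
print(f(o["eef_pos"][None]))
g=cv2.cvtColor(t,6)[222:240,362:382];print(g)
```

```text
[0.42325027 0.08532943 0.24777994] [[-0.987, 0.16, -0.001], [0.16, 0.987, 0.0], [0.001, -0.0, -1.0]] -8.757522825126073e-05
flat blue rect [[-0.2402, 0.0853], [-0.2393, -0.0018], [-0.2393, -0.1341]]
knob uv 371.5,230 [[-0.0797, -0.0009]]
[[-0.2846, 0.0701]]
[[181 180 180 180 180 181 182 182 182 180 181 180 179 179 178 178 179 179
  179 178]
 [175 170 174 176 176 175 169 182 184 183 183 183 181 180 178 179 179 180
  179 179]
 [145 133 146 149 150 146 128 152 156 160 161 161 159 164 173 177 177 175
  174 167]
 [100 106 109 112 120 101  86  61  55  75  80  79  76 101 136 145 143 144
  144 129]
 [ 95  96  97  98  94  55  44  43  41  40  39  40  41  38  70  80  80  97
  115 127]
 [ 85  86  86  87  58  42  51 106 111 110 111  92  90  52  67  84  85  92
  133 157]
 [ 85  88  87  89  60  44  58 139 149 149 150 124 122  64  67  84  86  81
  131 154]
 [ 87  87  87  89  58  45  46  49  56  58  59  58  68  47  73  87  86  81
  138 154]
 [ 86  87  88  91  57  45  47  47  46  46  46  44  46  41  84  88  84  81
  150 157]
 [ 86  87  87  89  56  42  44  46  44  45  45  46  45  45  75  86  85  80
  150 157]
 [ 86  86  87  88  57  42  43  44  43  43  43  44  44  43  55  83  85  80
  151 158]
 [ 79  89  91  92  60  43  43  44  45  44  43  44  43  45  54  84  85  80
  152 158]
 [118 129 134 134 124 116  74  63  62  56  56  55  54  53  56  90  92  73
  151 158]
 [147 147 148 149 155 154 100  83  83  76  79  80  77  75  86 119 123 111
  155 163]
 [129  92  81  81  83  84  87  90  90  89  92  95  96  95 110 126 130 142
  142 136]
 [184 142 131 132 132 135 104  97  98  99 100 101 101  99  93 122 127 124
  122 121]
 [180 180 178 178 180 182 142 131 133 134 103  97  97  95  92 170 180 178
  177 179]
 [179 177 175 175 175 177 180 180 181 182 142 133 133 132 130 171 177 175
  176 177]]
```

apply_moves(targets=[[[0,0,-0.7,0,-1],[0,0,-0.7,0,-1],[0,0,-0.7,0,-1],[0,0,-0.7,0,-1],[0,0,-0.7,0,-1],[0,0,-0.7,0,-1],[0,0,-0.55,0,-1],[0,0,0,0,-1]]])

```text
clock: 2.1
eef_pos: [0.4186, 0.0869, 0.0544]
tool_rot: [0.077, 0.997, -0.001, -0.005]
ft_force: [-1.6, -0.5, -0.9]
grip_width: -0.0003
grasp_force: 0.0
```

apply_moves(targets=[[[0.15,-0.023,0,0,-1],[0.15,-0.023,0,0,-1],[0.15,-0.023,0,0,-1],[0.15,-0.023,0,0,-1],[0.15,-0.023,0,0,-1],[0.15,-0.023,0,0,-1],[0.15,-0.023,0,0,-1],[0.15,-0.023,0,0,-1]]])

```text
clock: 2.77
eef_pos: [0.4713, 0.0792, 0.0584]
tool_rot: [0.078, 0.997, 0.0, -0.0]
ft_force: [-2.7, 0.6, 0.9]
grip_width: 0.0001
grasp_force: 1.0
```

apply_moves(targets=[[[0.15,-0.023,0,0,-1],[0.15,-0.023,0,0,-1],[0.15,-0.023,0,0,-1],[0.15,-0.023,0,0,-1],[0.15,-0.023,0,0,-1],[0.15,-0.023,0,0,-1],[0.15,-0.023,0,0,-1],[0.15,-0.023,0,0,-1]]])

```text
clock: 3.43
eef_pos: [0.5196, 0.0718, 0.0582]
tool_rot: [0.078, 0.997, 0.0, -0.0]
ft_force: [-1.6, 0.9, 0.7]
grip_width: -0.0001
grasp_force: 1.0
```

apply_moves(targets=[[[0.15,-0.023,0,0,-1],[0.15,-0.023,0,0,-1],[0.1,-0.015,0,0,-1],[0.05,-0.008,0,0,-1],[0.05,-0.008,0,0,-1],[0.05,-0.008,0,0,-1],[0,0,0,0,-1]]])

```text
clock: 4.02
eef_pos: [0.5416, 0.0683, 0.0583]
tool_rot: [0.078, 0.997, -0.0, 0.0]
ft_force: [-0.2, 0.0, -0.7]
grip_width: 0.0002
grasp_force: 0.1
```

apply_moves(targets=[[[0.05,-0.008,0,0,-1],[0.05,-0.008,0,0,-1],[0.05,-0.008,0,0,-1],[0.05,-0.008,0,0,-1],[0.05,-0.008,0,0,-1],[0,0,0,0,-1]]])

```text
clock: 4.52
eef_pos: [0.5517, 0.0667, 0.0583]
tool_rot: [0.078, 0.997, -0.0, 0.0]
ft_force: [-0.1, 0.8, -1.0]
grip_width: 0.0001
grasp_force: 0.2
```

apply_moves(targets=[[[0.03,-0.005,0,0,-1],[0.03,-0.005,0,0,-1],[0,0,0,0,-1]]])

```text
clock: 4.77
eef_pos: [0.5538, 0.0664, 0.0583]
tool_rot: [0.078, 0.997, -0.0, 0.0]
ft_force: [-0.7, 0.7, -0.3]
grip_width: 0.0001
grasp_force: 0.4
```

apply_moves(targets=[[[0.03,-0.005,0,0,-1],[0.03,-0.005,0,0,-1],[0,0,0,0,-1]]])

```text
clock: 5.02
eef_pos: [0.5562, 0.066, 0.0583]
tool_rot: [0.078, 0.997, 0.0, 0.0]
ft_force: [-0.8, -0.1, -0.2]
grip_width: -0.0003
grasp_force: 0.5
```

apply_moves(targets=[[[0.03,-0.005,0,0,-1],[0,0,0,0,-1]]])

```text
clock: 5.18
eef_pos: [0.5573, 0.0659, 0.0583]
tool_rot: [0.078, 0.997, -0.0, 0.0]
ft_force: [-1.2, -0.3, 0.2]
grip_width: 0.0002
grasp_force: 0.5
```

apply_moves(targets=[[[0.03,-0.005,0,0,-1],[0,0,0,0,-1]]])

```text
clock: 5.35
eef_pos: [0.5583, 0.0657, 0.0583]
tool_rot: [0.078, 0.997, 0.0, -0.0]
ft_force: [-1.5, 1.0, 0.5]
grip_width: 0.0004
grasp_force: 0.8
```

apply_moves(targets=[[[0.03,-0.005,0,0,-1],[0,0,0,0,-1]]])

```text
clock: 5.52
eef_pos: [0.5583, 0.0657, 0.0582]
tool_rot: [0.078, 0.997, 0.0, -0.001]
ft_force: [-4.5, 0.7, 3.4]
grip_width: -0.0001
grasp_force: 2.5
```

The TCP stopped at the predicted depth with force rising, so this is the hard stop. I'll hold, back off, raise, and check with a camera.

apply_moves(targets=[[[0,0,0,0,-1],[0,0,0,0,-1],[-0.1,0.015,0,0,-1],[-0.4,0.06,0,0,-1],[-0.4,0.06,0,0,-1],[-0.2,0.03,0.4,0,-1],[0,0,0.9,0,-1],[0,0,0.9,0,-1]]])

```text
clock: 6.18
eef_pos: [0.5141, 0.0717, 0.146]
tool_rot: [0.078, 0.997, -0.001, -0.001]
ft_force: [1.6, 0.4, 0.0]
grip_width: -0.0001
grasp_force: 0.0
```

apply_moves(targets=[[[0,0,0.9,0,-1],[0,0,0.9,0,-1],[0,0,0,0,-1]]])

```text
clock: 6.43
eef_pos: [0.5205, 0.0725, 0.2268]
tool_rot: [0.078, 0.997, 0.001, 0.008]
ft_force: [1.5, 0.6, 0.9]
grip_width: 0.0001
grasp_force: 0.0
```

Run:
```python
from h import *
from workcell import get_obs
t,_=imaging.camera("top");s,_=imaging.camera("scene")
cv2.imwrite("pics/crop2.png",np.hstack([cv2.resize(t[145:310,305:485],(400,367),interpolation=2),cv2.resize(s[225:360,260:440],(400,367),interpolation=2)]))
C=np.array([.694,-.027]);yw=np.deg2rad(-8.7);X=np.array([np.cos(yw),np.sin(yw)]);Y=np.array([-X[1],X[0]])
p=get_obs()["eef_pos"];print(p,(p[:2]-C)@X,(p[:2]-C)@Y,"knob target start",C-.076*X-.049*Y)
```

```text
[0.51748543 0.07209849 0.22064644] -0.18947329238494767 0.0712585100912793 knob target start [ 0.61146268 -0.06394038]
```

View pics/crop2.png

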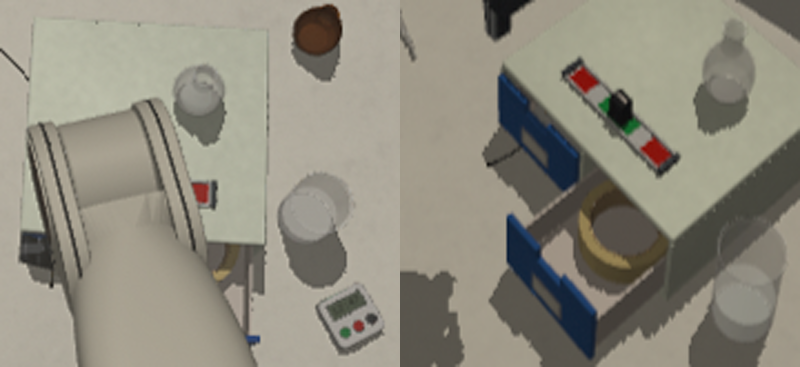

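The left drawer is flush and shut, the right drawer is still open, and the knob is mid-track. Next I move to the right side of the knob.

apply_moves(targets=[[[0.34,-0.5,0,0,-1],[0.34,-0.5,0,0,-1],[0.34,-0.5,0,0,-1],[0.34,-0.5,0,0,-1],[0.34,-0.5,0,0,-1],[0.34,-0.5,0,0,-1],[0.34,-0.5,0,0,-1],[0,0,0,0,-1]]])

```text
clock: 7.2
eef_pos: [0.612, -0.0718, 0.2154]
tool_rot: [0.08, 0.997, -0.001, -0.001]
ft_force: [-0.6, 0.2, -0.1]
grip_width: 0.0001
grasp_force: 0.0
```

apply_moves(targets=[[[0,0,-0.3,0,-1],[0,0,-0.5,0,-1],[0,0,-0.5,0,-1],[0,0,-0.3,0,-1],[0,0,-0.2,0,-1],[0,0,0,0,-1],[0,0,0,0,-1]]])

```text
clock: 7.78
eef_pos: [0.6101, -0.0677, 0.1454]
tool_rot: [0.078, 0.997, -0.0, -0.001]
ft_force: [0.0, -1.3, 0.4]
grip_width: 0.0001
grasp_force: 0.0
```

apply_moves(targets=[[[0.05,0,-0.25,0,-1],[0,0,-0.25,0,-1],[0,0,-0.18,0,-1],[0,0,0,0,-1],[0,0,0,0,-1]]])

```text
clock: 8.2
eef_pos: [0.6121, -0.0679, 0.1183]
tool_rot: [0.078, 0.997, 0.0, -0.001]
ft_force: [0.6, -0.1, 0.4]
grip_width: 0.0001
grasp_force: 0.0
```

Run:
```python
from h import *
from workcell import get_obs
s,_=imaging.camera("scene")
cv2.imwrite("pics/crop3.png",cv2.resize(s[195:345,280:460],(720,600),interpolation=2))
C=np.array([.694,-.027]);yw=np.deg2rad(-8.7);X=np.array([np.cos(yw),np.sin(yw)]);Y=np.array([-X[1],X[0]])
p=get_obs()["eef_pos"];print(p,(p[:2]-C)@X,(p[:2]-C)@Y)
```

```text
[ 0.61256969 -0.06793736  0.11890097] -0.07430114934897422 -0.052783547655671795
```

View pics/crop3.png

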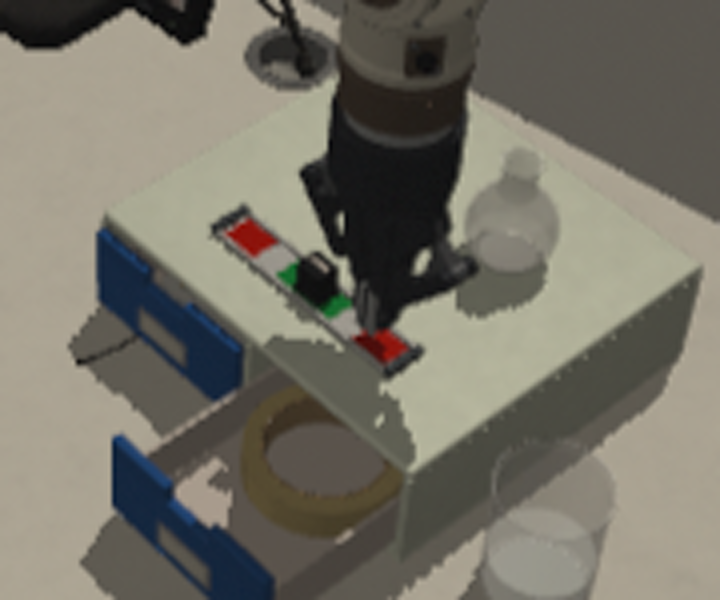

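The closed fingers at (375,310) stand over the track on the knob's right side, clear of the flask. I push toward cabinet +y.

apply_moves(targets=[[[0.023,0.15,0,0,-1],[0.023,0.15,0,0,-1],[0.023,0.15,0,0,-1],[0.023,0.15,0,0,-1],[0.023,0.15,0,0,-1],[0.023,0.15,0,0,-1],[0.023,0.15,0,0,-1],[0.023,0.15,0,0,-1]]])

```text
clock: 8.92
eef_pos: [0.6202, -0.0195, 0.1193]
tool_rot: [0.078, 0.997, -0.0, 0.0]
ft_force: [-0.1, -2.0, 1.7]
grip_width: 0.0001
grasp_force: 1.1
```

apply_moves(targets=[[[0.015,0.1,0,0,-1],[0.015,0.1,0,0,-1],[0.015,0.1,0,0,-1],[0.015,0.1,0,0,-1],[0.008,0.05,0,0,-1],[0,0,0,0,-1]]])

```text
clock: 9.42
eef_pos: [0.6229, -0.0013, 0.1192]
tool_rot: [0.078, 0.997, 0.0, 0.0]
ft_force: [0.1, -0.1, 0.1]
grip_width: -0.0001
grasp_force: 0.2
```

apply_moves(targets=[[[0.008,0.05,0,0,-1],[0.008,0.05,0,0,-1],[0,0,0,0,-1]]])

```text
clock: 9.67
eef_pos: [0.6234, 0.0023, 0.1191]
tool_rot: [0.078, 0.997, 0.0, -0.0]
ft_force: [-0.0, -0.7, 2.2]
grip_width: -0.0002
grasp_force: 0.6
```

apply_moves(targets=[[[0.008,0.05,0,0,-1],[0.008,0.05,0,0,-1],[0,0,0,0,-1]]])

```text
clock: 9.92
eef_pos: [0.6241, 0.0064, 0.1191]
tool_rot: [0.078, 0.997, 0.0, -0.0]
ft_force: [-0.5, -0.8, 1.5]
grip_width: 0.0
grasp_force: 0.7
```

apply_moves(targets=[[[0.005,0.03,0,0,-1],[0.005,0.03,0,0,-1],[0,0,0,0,-1]]])

```text
clock: 10.17
eef_pos: [0.6245, 0.0087, 0.1191]
tool_rot: [0.078, 0.997, 0.0, -0.0]
ft_force: [0.3, 0.4, 1.2]
grip_width: 0.0002
grasp_force: 0.7
```

apply_moves(targets=[[[0.005,0.03,0,0,-1],[0.005,0.03,0,0,-1],[0,0,0,0,-1]]])

```text
clock: 10.42
eef_pos: [0.6247, 0.0105, 0.1191]
tool_rot: [0.078, 0.997, -0.001, -0.0]
ft_force: [-0.0, -4.1, 2.1]
grip_width: 0.0001
grasp_force: 1.8
```

apply_moves(targets=[[[0.005,0.03,0,0,-1],[0,0,0,0,-1]]])

```text
clock: 10.58
eef_pos: [0.6248, 0.0107, 0.1191]
tool_rot: [0.079, 0.997, -0.001, -0.0]
ft_force: [-1.3, -5.6, 2.0]
grip_width: -0.0002
grasp_force: 3.2
```

apply_moves(targets=[[[0,0,0,0,-1],[0,0,0,0,-1],[-0.008,-0.05,0,0,-1],[-0.04,-0.3,0,0,-1],[0,0,0,0,-1],[0,0,0.7,0,-1],[0,0,0.9,0,-1],[0,0,0.9,0,-1]]])

```text
clock: 11.25
eef_pos: [0.622, -0.0018, 0.2187]
tool_rot: [0.078, 0.997, 0.0, -0.002]
ft_force: [1.1, 0.1, 0.2]
grip_width: 0.0002
grasp_force: 0.0
```

apply_moves(targets=[[[-0.5,0,0.3,0,-1],[-0.8,0,0,0,-1],[-0.8,0,0,0,-1],[-0.8,0,0,0,-1],[-0.8,0,0,0,-1],[-0.3,0,0,0,-1],[0,0,0,0,-1],[0,0,0,0,-1]]])

```text
clock: 11.92
eef_pos: [0.4631, -0.0018, 0.2316]
tool_rot: [0.078, 0.997, 0.0, 0.001]
ft_force: [0.1, 0.7, -0.1]
grip_width: -0.0001
grasp_force: 0.0
```

Run:
```python
from h import *
s,_=imaging.camera("scene");t,_=imaging.camera("top")
cv2.imwrite("pics/crop4.png",np.hstack([cv2.resize(t[145:310,305:485],(400,367),interpolation=2),cv2.resize(s[225:360,260:440],(400,367),interpolation=2)]))
```

```text
(no output)
```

View pics/crop4.png

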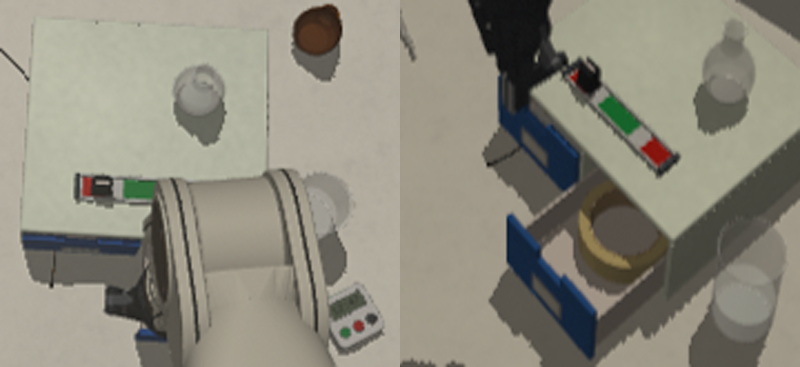

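The drawer is still shut and the knob is at the left end (top crop 102,187), but a strip of red shows beyond it. I'll measure how far it got.

Run:
```python
from h import *
C=np.array([.694,-.027]);yw=np.deg2rad(-8.7);X=np.array([np.cos(yw),np.sin(yw)]);Y=np.array([-X[1],X[0]])
t,_=imaging.camera("top");t0=cv2.imread("pics/top0.png")
f=lambda p:((p[:,:2]-C)@np.c_[X,Y]).round(4).tolist()
for im,bx in((t0,(362,224,381,236)),(t,(344,222,361,236))):
    g=np.zeros((480,640),np.uint8);x0,y0,x1,y1=bx
    g[y0:y1,x0:x1]=(cv2.cvtColor(im,6)[y0:y1,x0:x1]<52)*255
    k,l,st,ce=cv2.connectedComponentsWithStats(g);i=1+st[1:,4].argmax();print(st[i],ce[i],f(ray("top",ce[i],.105)))
m=mask(t0,(0,130,80),(8,255,255),(330,215,415,245));xs=np.nonzero(m.any(0))[0];print("red",xs.min(),xs.max())
print("red ends",f(ray("top",[[342,228],[352.5,229],[388,231],[398.5,231.5]],.088)))
c=cv2.resize(t[210:250,325:385],(780,520),interpolation=0);cv2.imwrite("pics/crop5.png",c)
```

```text
[367 226   9   8  51] [370.76470588 230.19607843] [[-0.0786, 0.0003]]
[346 224  10   9  47] [350.04255319 229.44680851] [[-0.0799, 0.0521]]
red 342 398
red ends [[-0.0734, 0.0719], [-0.0744, 0.0452], [-0.074, -0.0449], [-0.0737, -0.0715]]
```

View pics/crop5.png

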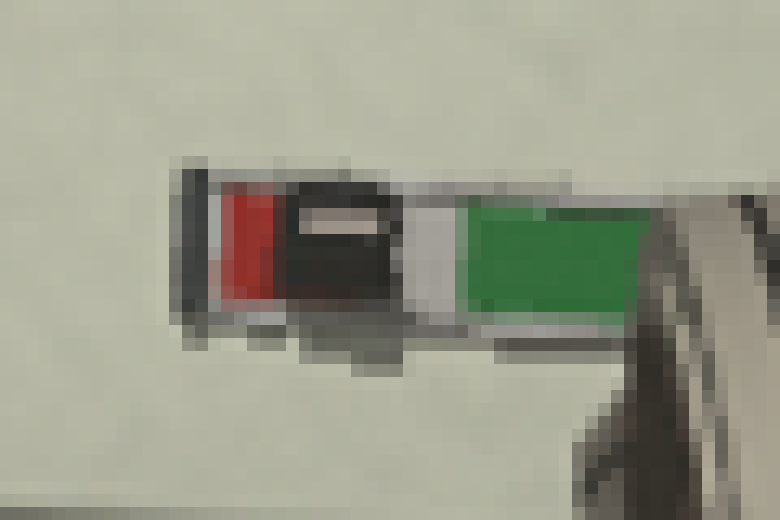

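The knob centre is at about +0.05 m (pixel 350,229). That matches the stop position and the force rise felt at contact. Handing in.

```bash
python3 -c "
from workcell import order;print(order.job_done())"
```

```text
the job is handed in; nothing more can be done
None
```

I pushed the left drawer, which holds the vial rack, fully shut and then pushed the lock knob to its left-end stop; in the last pictures the tape drawer, flask, timer and beaker look undisturbed, and the job is handed in, though the hand-in gave no verdict.

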